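# Set the suspension bail of a nutrunner at its balance point and hang the tool level

## Robot

A 6-joint arm with a two-finger parallel gripper is mounted at the origin on the work surface; the furniture and walls round the work are solid. World frame = base frame: x ahead of the robot, y to its left, z up, the work surface at z = 0. Lengths are in m, angles in degrees, forces in N, time in s.
With the tool pointing down it reaches from about 0.3 to 0.75 m from the base axis. Payload 8.5 kg.
Tool frame: the origin (TCP) lies on the front face of the gripper's body, between the roots of the fingers; the fingertips stand 73 mm ahead of it and the grasp point (between the pads) lies 54 mm ahead of it (env.nose_length is the distance from the TCP to the fingertips, in m); x points along the fingers, y is the direction in which the jaws open and shut, and the axes are right-handed (so a half turn about x gives the same grasp; the last joint's range is limited). The gripper opens to 85 mm and grips with 20 to 120 N. Pads are 22 mm wide; open, the fingers measure 114 mm over their backs; the gripper's body (76 mm by 85 mm) begins 54 mm behind the grasp point. The pads swing forward as they close: fully open they stand 13 mm farther back than shut.
Start: joints at [-77.653, 21.807, 74.336, -0, 83.858, -12.336], TCP at [0.23, -0.5, 0.304] pointing down, gripper open.
Joint ranges: [-178.18, 178.18], [-50.72, 133.34], [12.68, 142.11], [-81.47, 261.47], [9.98, 163.14], [-165.26, 165.26]. Speed limits (degrees/s): [136.94, 136.94, 180, 180, 180, 180].

## Interface

Orientations are given as a 3x3 rotation matrix whose columns are the frame's x, y, z axes.
In Python, from rig import env gives the robot as it stands.
- The arm moves only by the tool carry_out, never from a script. Its argument "motion" is a list that holds one entry, the list of rows, each a list of 7 numbers: the shift along the tool's x, y, z in cm, then the turn, a rotation vector about the tool's x, y, z in rad, then the finger opening in cm, from 0 to 8.54. A call has 1 to 5 rows; each row is the pose to reach, as a shift and turn from the pose commanded when the call began, along the tool's axes at that moment; what a row does not reach only later rows make up. A row lasts 1/12 s, in which the tool goes at most 41.7 mm and 7.16 degrees, less where a joint would pass 70% of its speed; a pose out of reach is approached as far as the arm can. A call with a gripper value outside its range is refused whole. The fingers move at their own pace and stop on an object; "grip_force" is the grip in N (left out, the last holds). Time passes only in rows, so rows that repeat a pose let the fingers close. It gives the time, the measured TCP pose, the force and the opening at its end, in the units of the state.
- env.observe(): the state, without advancing time (a new reading comes with each control period).
- env.get_image(name): name is "scene" or "top" or "wrist"; returns a dict with "image" (400x640x3 uint8, red, green, blue), "fov_y" (degrees; the focal length in pixels is half the picture's height over the tangent of half this angle, whatever the lens; pixels are square), "cx", "cy" (the principal point, pixels), "R" (3x3) and "t" (3): a world point X has camera coordinates R X + t. Camera axes: x right, y down, z forward; pixel columns grow to the right and rows downward; lengths in m; the calibration is good to about 2 mm. A picture is of the moment at which its call begins. There is no depth.
- env.close_job(): hands the job in, once; it reports no verdict.
The state is a dict: "time_s": time; "q": joint angles; "qvel": joint speeds; "joint_efforts": joint torques, N m; "position": TCP position; "tool_rot": TCP orientation; "ft_force": force on the tool from outside, world axes, zero at the start; "wrist_torque": the same for the moment, N m; "grip_width": finger opening in m.
Only numpy, scipy, OpenCV 4.12 (cv2) and the standard library are available. Lean on these libraries where they do the work, as an engineer would, in place of code of your own. Each camera call takes 0.05 s, during which the arm holds its last target. There are 200 camera calls.

## Task

The nutrunner lying in the wooden cradle is to hang level from the hook of the tool hanger. Slide its suspension bail along the barrel and lift the tool by the bail just a little at trial points to feel where it balances, never letting it tip far, until it comes out of the cradle level; then gently hang it by the bail on the hook and let go, so that it stays there level, clear of the cradle, with the things around it left alone.

Things in the scene. Friction and masses are not known exactly. Their poses are not given: they have to be found in the camera images.
- nutrunner: Bar-like power tool, 334 mm long, loose, 0.7 to 1 kg, lying level in the cradle: aluminium barrel 32 mm thick, right-angle head at one end, rubber grip at the other. Origin on the barrel axis, midway between the saddles; y along the barrel to the head, z up. Barrel plain over y = -0.1 to +0.1; 42 mm shoulders beyond it keep it from sliding along in the cradle by more than 5 mm.
- head_end (a point): Centre of the steel angle head, at y = +0.140 of the nutrunner. The head ends at y = +0.160; its socket points down to z = -0.052. Where the motor sits inside the barrel and what head and grip weigh differ from run to run and cannot be seen: the centre of mass without ring and bail lies between y = -0.054 and +0.054, 0 to 3 mm below the barrel axis. The tool balances with the bail's pin straight above it.
- grip_end (a point): Rear end of the black rubber hand grip (y = -0.154 of the nutrunner, 40 mm in diameter; small throttle lever below it, air nipple to y = -0.174). The tool when it hangs is out of level by about 1.5 degrees per mm by which the pin is off the balance point.
- bail_pin (a point): Middle of the bail's cross pin, 36 mm above the barrel axis, on the lug (top 5.5 mm above the pin) of the dark clamp ring round the barrel, 22 mm long, 44 mm in diameter. The ring slides only along the barrel, y = -0.060 to +0.060 of the nutrunner (starts within +-0.055), against about 3 N of friction, and stays where left. Axes as the nutrunner's.
- bail_grip (a point): Where to grip the suspension bail, 17 mm above its pin. The bail is an upturned U of steel strap, kept upright by a light spring (0.02 N m/rad): pinch its two legs (16 mm wide along the barrel) from above by their outer faces, 34 mm apart across the barrel. It swings freely on the pin, 0.6 rad each way, so the tool tips under a held bail. Ring and bail weigh 0.06 kg. y along the barrel.
- bail_top (a point): Middle of the underside of the bail's bridge, 38 mm above the pin; it rests on the hook when the tool hangs. The bridge is 5 mm thick and tops the bail; below it the bail is 26 mm wide inside between its legs.
- cradle: Fixed wooden cradle, base board 90 x 230 x 16 mm, two saddles with 90-degree V notches centred at y = -0.090 and +0.090, each 12 mm thick: when one end is lifted the barrel pivots on the outer edge (y = 0.096 from the middle) of the other saddle. Origin under its middle; y along the lying tool to its head. The lying barrel's axis is 85 mm above the bench; the saddles end 4 mm higher.
- hanger: Fixed tool hanger: grey base plate 130 x 120 x 10 mm, 16 mm post, arm of 10 mm round steel bent into a hook. Origin on the bench below the hook. Prong level along x = 0, axis at z = 0.225, from y = +0.045 to its free end at y = -0.031, upturned to z = 0.236. At y = +0.052 the arm runs at that height sideways to the post at x = +0.085.
- hook_seat (a point): Where the bail's bridge should rest: top of the hook prong, z = 0.230, y = +0.005 of the hanger. Axes as the hanger's: the hook's free end points to -y. Thread the bail on from there, moving to +y with the barrel parallel to the prong (either way round), the prong between the bail's legs, over the lug and under the bridge; then lower.
- screw_jar: Loose bystander: glass jar with lid, 68 x 68 x 95 mm; origin at its underside. Leave alone.
- sanding_block: Loose bystander: brown sanding block, 64 x 112 x 28 mm; origin at its underside. Leave alone.
- wood_chisel: Loose bystander: chisel with wooden handle, 29 x 228 x 29 mm, lying on the bench; origin at its underside. Leave alone.
- soap_box: Loose bystander: small white carton, 55 x 85 x 30 mm; origin at its underside. Leave alone.

How it is judged (in metres and radians):
On the way:
1. The tool is lifted clear of the cradle, at least 5 mm, hanging level (within 0.1 rad) before it is on the hook (z of nutrunner in the frame of cradle above 0.09 m and contact force between nutrunner and cradle below 0.05 N and angle between nutrunner's own z axis and vertical below 0.1 rad and distance between bail_top and hook_seat above 0.04 m), for 0.3 s.
At the end, for the whole second after the job is handed in: The nutrunner hangs by its bail on the hanger's hook (underside of the bridge within 25 mm of the hook seat, weight carried by the hanger), level within 0.1 rad (about 6 degrees), still (30 mm/s, 0.3 rad/s), clear of the cradle and released (distance between bail_top and hook_seat below 0.025 m and angle between nutrunner's own z axis and vertical below 0.1 rad and contact force between nutrunner and hanger above 3 N and contact force between nutrunner and cradle below 0.05 N and linear speed of nutrunner below 0.03 m/s and angular speed of nutrunner below 0.3 rad/s); the robot touches nothing.
It fails at once if the tool tips more than 0.3 rad (about 17 degrees) (angle between nutrunner's own z axis and vertical above 0.3 rad).
It fails at once if the tool is pressed, shoved or dropped on the cradle with more than 40 N (contact force between nutrunner and cradle above 40 N).
It fails at once if the tool is pressed or dropped on the hanger with more than 40 N (contact force between nutrunner and hanger above 40 N).
It fails at once if the tool is dropped towards the bench (its axis under 60 mm) (height (world z) of nutrunner below 0.06 m).
It fails at once if a bystander (jar, sanding block, chisel, carton) is moved by more than 20 mm (distance of any of screw_jar, sanding_block, wood_chisel, soap_box from where it was at the start of the episode above 0.02 m).
It also fails if it takes over 70 s, if anything falls off the work surface, if the arm or the gripper's body presses on something with over 40 N, if the wrist force passes 120 N, or if a joint passes its speed limit or range.

## Working session

There is one attempt and no reset: what is moved stays moved. The work goes in short steps, Python scripts to look and compute and a tool call to move; the robot and the scene stay as the last step left them, time stands still between calls to the robot, and variables do not carry over. Pictures are saved under pics/ and viewed, on a budget of 10 in all, crops included, one or two more only if the job needs it, and the job is handed in when it is done.

Besides the shell and the picture viewer there is one more tool, called in YAML: its name, and indented under it one key for each argument. carry_out: Moves the arm, as the interface text tells. Its arguments: {"type":"object","properties":{"motion":{"type":"array","items":{"type":"array","items":{"type":"array","items":{"type":"number"}}}},"grip_force":{"type":"number"}},"required":["motion"]}

```bash
mkdir -p pics
cat > h.py <<'E'
import numpy as np, cv2
from rig import env
def save(name,fn,crop=None,s=1):
    d=env.get_image(name); im=d["image"][:,:,::-1]
    if crop: im=im[crop[1]:crop[3],crop[0]:crop[2]]
    cv2.imwrite("pics/"+fn,cv2.resize(im,None,fx=s,fy=s,interpolation=cv2.INTER_CUBIC)); return d
def ray(d,u,v):
    f=200/np.tan(np.radians(d["fov_y"])/2); R=np.array(d["R"]);t=np.array(d["t"])
    r=R.T@np.array([(u-d["cx"])/f,(v-d["cy"])/f,1]); return -R.T@t,r
def atz(d,u,v,z):
    c,r=ray(d,u,v); return c+r*(z-c[2])/r[2]
def proj(d,X):
    f=200/np.tan(np.radians(d["fov_y"])/2); p=np.array(d["R"])@np.array(X)+np.array(d["t"])
    return p[:2]/p[2]*f+[d["cx"],d["cy"]]
E
python3 - <<'E'
from h import *
for n in("scene","top"):
    d=save(n,n+"1.png",s=1.25); print(n,d["fov_y"],-np.array(d["R"]).T@np.array(d["t"]),np.round(d["R"],2).tolist())
print(env.observe())
E
```

```text
scene 55.198073836870876 [0.08258817 0.60518069 0.83996277] [[-0.8, -0.59, 0.02], [-0.42, 0.54, -0.73], [0.42, -0.6, -0.68]]
top 47.26465738676533 [0.41587267 0.02401421 1.14531808] [[0.01, -1.0, 0.02], [-1.0, -0.02, -0.08], [0.08, -0.02, -1.0]]
{'time_s': 0.1, 'q': array([-7.76546378e+01,  2.18366932e+01,  7.43780344e+01, -1.73617370e-03,
        8.38581881e+01, -1.23335335e+01]), 'qvel': array([ 0.0768958 , -0.10432832, -0.1676827 ,  0.03293454,  0.10504874,
        0.12095408]), 'joint_efforts': array([ 3.03298795e-03, -4.49221623e+01, -2.31655455e+01, -1.98229800e-04,
        3.63080188e-03, -4.30269222e-05]), 'position': array([ 0.22961885, -0.49959272,  0.30339154]), 'tool_rot': array([[-3.01522127e-04,  4.17535181e-01, -9.08660708e-01],
       [ 1.23674983e-03, -9.08659898e-01, -4.17535219e-01],
       [-9.99999190e-01, -1.24968208e-03, -2.42405499e-04]]), 'ft_force': array([-0.34903701,  0.64591157,  0.6395286 ]), 'wrist_torque': array([-0.01556045, -0.03929691,  0.01255665]), 'grip_width': 0.08531171743270774}
```

View pics/scene1.png

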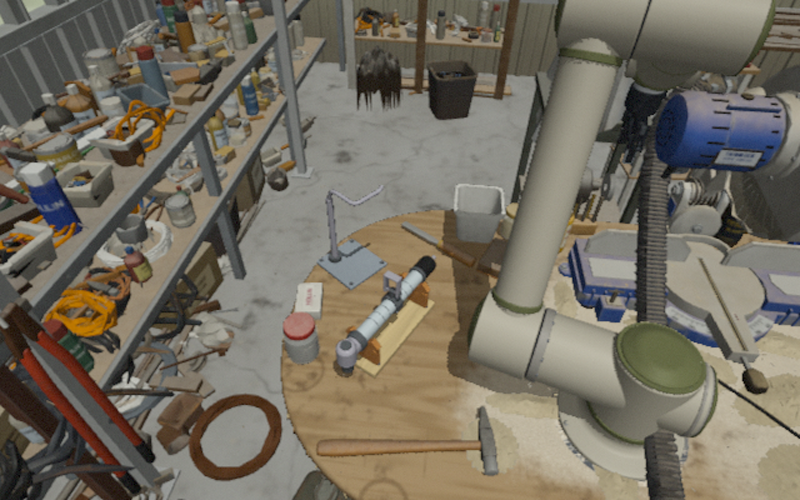

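View pics/top1.png

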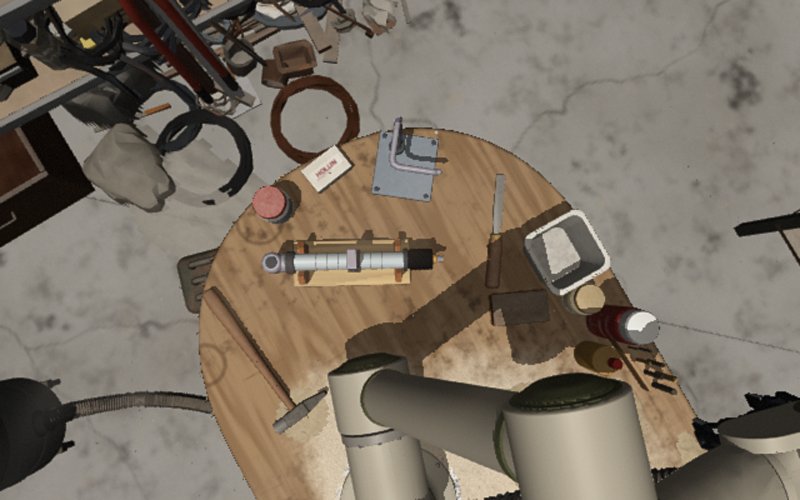

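The scene and top views show the tool along world y with its head at +y (top px 270,262), the ring near (353,260), and the hook's free end near (440,172) pointing to −y. Next is an enlarged crop.

Run:
```python
from h import *
d=save("top","top2.png",(195,85,365,235),4.5)
```

```text
(no output)
```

View pics/top2.png

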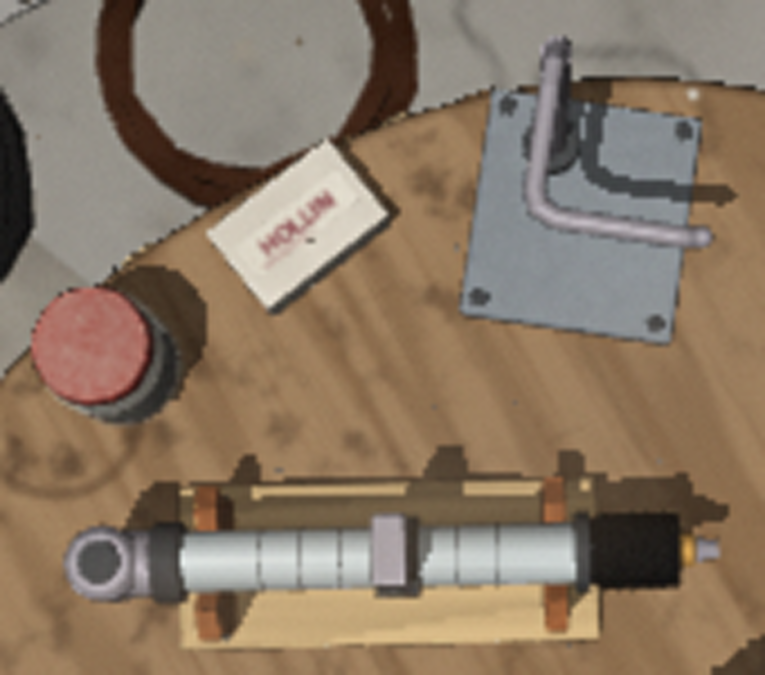

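Run:
```python
from h import *
d=env.get_image("top")
def P(n,x,y,z): p=atz(d,195+x/4.5,85+y/4.5,z); print(n,np.round(p,4)); return p
P("bridge",391,551,.164)
for yy in(515,588):P("bridge edge",391,yy,.164)
a=P("grip tip",718,550,.085); P("rearsh",578,552,.085);P("frontsh",182,560,.085); b=P("head",100,562,.098)
print("tool yaw",np.degrees(np.arctan2(*(b-a)[[0,1]])))
t=P("hook tip",705,237,.236); c=P("c",570,221,.23); e=P("prong end",690,236,.23);P("arm",535,190,.23);P("post",556,50,.23)
print("hook yaw",np.degrees(np.arctan2(*(c-e)[[0,1]])))
for q in((490,85),(703,118),(672,345),(460,312)):P("plate",*q,.01)
for q in((182,490),(600,480),(182,648),(600,638)):P("cradle",*q,.016)
```

```text
bridge [0.4624 0.0869 0.164 ]
bridge edge [0.4796 0.0872 0.164 ]
bridge edge [0.4447 0.0865 0.164 ]
grip tip [ 0.4691 -0.0768  0.085 ]
rearsh [ 0.467  -0.0044  0.085 ]
frontsh [0.4599 0.199  0.085 ]
head [0.4577 0.2383 0.098 ]
tool yaw -2.0654994658569934
hook tip [ 0.6019 -0.0555  0.236 ]
c [0.6093 0.005  0.23  ]
prong end [ 0.6035 -0.0492  0.23  ]
arm [0.6232 0.021  0.23  ]
post [0.6879 0.0125 0.23  ]
hook yaw 6.180508767266473
plate [0.7324 0.0465 0.01  ]
plate [ 0.7159 -0.0735  0.01  ]
plate [ 0.5869 -0.0573  0.01  ]
plate [0.6034 0.0611 0.01  ]
cradle [0.5012 0.2115 0.016 ]
cradle [ 0.5102 -0.0179  0.016 ]
cradle [0.4148 0.2091 0.016 ]
cradle [ 0.4234 -0.019   0.016 ]
```

carry_out:
  motion:
    - [[-4,0,0,0,0,0,8.5],[-8,0,0,-0.1,0,0,8.5],[-10,-3,-3,-0.2,0,0,8.5],[-10,-43.6,-45.6,-1.18,0,0,8.5],[-10,-43.6,-45.6,-1.18,0,0,8.5]]

```text
time_s: 0.62
position: [0.2736, -0.3859, 0.4027]
tool_rot: [[0.001, 0.774, -0.633], [-0.002, -0.633, -0.774], [-1.0, 0.002, 0.001]]
ft_force: [0.8, -0.1, -0.7]
grip_width: 0.0846
```

```bash
cat > go.py <<'E'
import sys
from h import *
from scipy.spatial.transform import Rotation as Ro
# args x y z [yaw of barrel dir deg]: prints shift cm and rotvec
def go(x,y,z,yaw):
    o=env.observe();R=np.array(o["tool_rot"]);p=np.array(o["position"]);a=np.radians(yaw)
    ty=np.array([np.cos(a),-np.sin(a),0]);T=np.c_[[0,0,-1],ty,np.cross([0,0,-1],ty)]
    print("t",o["time_s"],"p",p.round(4),"q",np.round(o["q"],1),"shift",(R.T@(np.array([x,y,z])-p)*100).round(2),"rot",Ro.from_matrix(R.T@T).as_rotvec().round(3),"F",np.round(o["ft_force"],2),o["grip_width"])
if __name__=="__main__": go(*map(float,sys.argv[1:5]))
E
python3 go.py .462 .087 .40 -2.1
```

```text
t 0.6167 p [ 0.2736 -0.3859  0.4027] q [-69.   10.6  74.1   0.   95.2 -29.8] shift [  0.2  -15.35 -48.53] rot [-0.722  0.001 -0.001] F [ 0.85 -0.09 -0.71] 0.08455632692812719
```

carry_out:
  motion:
    - [[0,-15.4,-48.5,-0.722,0,0,6],[0,-15.4,-48.5,-0.722,0,0,6],[0,-15.4,-48.5,-0.722,0,0,6],[0,-15.4,-48.5,-0.722,0,0,6],[0,-15.4,-48.5,-0.722,0,0,6]]

```text
time_s: 1.03
position: [0.3514, -0.1917, 0.402]
tool_rot: [[0.0, 0.998, -0.059], [-0.0, -0.059, -0.998], [-1.0, 0.0, 0.0]]
ft_force: [2.0, -0.5, -0.4]
grip_width: 0.0598
```

```bash
python3 go.py .462 .087 .32 -2.1
```

```text
t 1.0333 p [ 0.3514 -0.1917  0.402 ] q [-45.7   2.7  83.5   0.   93.8 -42.3] shift [  8.2    9.39 -28.47] rot [-0.096  0.    -0.   ] F [ 2.05 -0.53 -0.42] 0.0597649078028014
```

carry_out:
  motion:
    - [[0,9.4,-28.5,-0.096,0,0,6],[0,9.4,-28.5,-0.096,0,0,6],[0,9.4,-28.5,-0.096,0,0,6],[2,9.4,-28.5,-0.096,0,0,6],[4,9.4,-28.5,-0.096,0,0,6]]

```text
time_s: 1.45
position: [0.4291, 0.0002, 0.3875]
tool_rot: [[0.003, 1.0, 0.031], [-0.001, 0.031, -1.0], [-1.0, 0.003, 0.001]]
ft_force: [0.8, -1.4, -0.4]
grip_width: 0.0601
```

```bash
python3 go.py .462 .087 .30 -2.1
```

```text
t 1.45 p [4.291e-01 2.000e-04 3.875e-01] q [-15.9   6.2  81.9   0.   91.7 -17.7] shift [ 8.75  3.54 -8.58] rot [-0.005  0.001 -0.003] F [ 0.81 -1.42 -0.39] 0.060100332189508346
```

carry_out:
  motion:
    - [[3,3.5,-8.6,-0.005,0,-0.003,6],[6,3.5,-8.6,-0.005,0,-0.003,6],[8.7,3.5,-8.6,-0.005,0,-0.003,6],[8.7,3.5,-8.6,-0.005,0,-0.003,6]]

```text
time_s: 1.78
position: [0.4599, 0.0875, 0.295]
tool_rot: [[-0.011, 0.999, 0.039], [0.001, 0.039, -0.999], [-1.0, -0.011, -0.001]]
ft_force: [-1.5, 0.1, -1.2]
grip_width: 0.06
```

```bash
python3 go.py .462 .087 .192 -2.1
python3 - <<'E'
from h import *
d=save("wrist","w1.png",s=1.25); print(d["fov_y"],(-np.array(d["R"]).T@np.array(d["t"])).round(3))
np.savez("w1.npz",**{k:np.array(d[k]) for k in("fov_y","cx","cy","R","t")})
for X in((.462,.087,.164),(.4635,.0973,.101)): print(proj(d,X)*1.25)
E
```

```text
t 1.7833 p [0.4599 0.0875 0.295 ] q [-3.8 14.2 87.3  0.  79.1 -6. ] shift [10.29  0.32  0.08] rot [ 0.003 -0.001  0.011] F [-1.47  0.07 -1.25] 0.05996800963787886
68.06278050739019 [0.457 0.172 0.366]
[408.5135304  275.49314881]
[410.77593869 229.76986205]
```

View pics/w1.png

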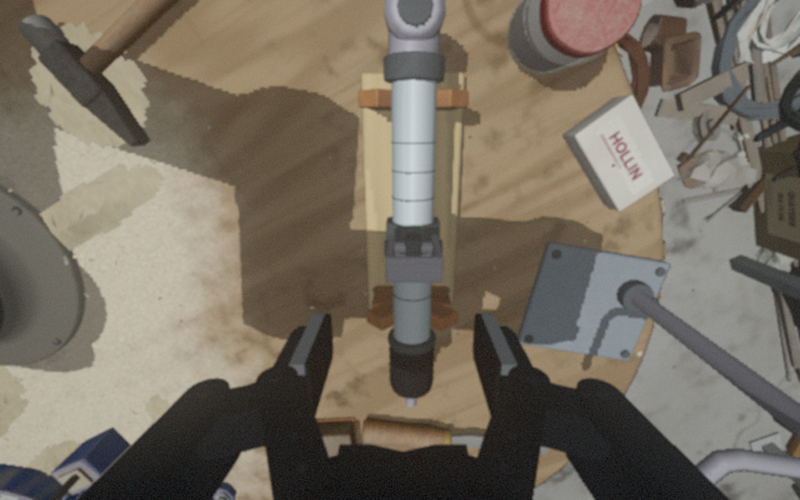

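Wrist view: the bridge of the bail is at about (414.5, 266), 387–442 wide, centred between the fingers but a little to the right; jar and carton are well clear.

```bash
python3 - <<'E'
from h import *
d=dict(np.load("w1.npz"))
for n,u,v,z in(("bridge c",414.5,266,.164),("left",387,266,.164),("right",442,266,.164),("edge front",414,253,.164),("edge rear",414,281,.164),("front shoulder",415,79,.101),("rear sh",412,340,.101),("barrel@150",413,180,.10)): print(n,atz(d,u/1.25,v/1.25,z).round(4))
E
python3 go.py .463 .087 .24 -2.1
```

```text
bridge c [0.4652 0.0932 0.164 ]
left [0.4492 0.0925 0.164 ]
right [0.4813 0.0938 0.164 ]
edge front [0.4646 0.1012 0.164 ]
edge rear [0.4654 0.0836 0.164 ]
front shoulder [0.4616 0.1994 0.101 ]
rear sh [0.4688 0.0031 0.101 ]
barrel@150 [0.4634 0.1338 0.1   ]
t 1.8333 p [0.46   0.0866 0.2957] q [-3.9 14.2 87.2 -0.  79.2 -6.1] shift [ 5.57  0.36 -0.02] rot [ 0.002 -0.001  0.011] F [-1.07 -0.8  -0.99] 0.05980282963081149
```

```bash
python3 go.py .464 .0895 .192 -2.1
```

```text
t 1.8333 p [0.46   0.0866 0.2957] q [-3.9 14.2 87.2 -0.  79.2 -6.1] shift [10.37  0.52 -0.26] rot [ 0.002 -0.001  0.011] F [-1.07 -0.8  -0.99] 0.05980282963081149
```

carry_out:
  motion:
    - [[3,0.5,-0.25,0,0,0.011,6],[6,0.5,-0.25,0,0,0.011,6],[6,0.5,-0.25,0,0,0.011,6],[6,0.5,-0.25,0,0,0.011,6]]

```text
time_s: 2.17
position: [0.4659, 0.0868, 0.2407]
tool_rot: [[0.007, 0.999, 0.035], [0.0, 0.035, -0.999], [-1.0, 0.007, 0.0]]
ft_force: [0.0, -0.3, 0.4]
grip_width: 0.0599
```

```bash
python3 go.py .464 .0895 .192 -2.1
```

```text
t 2.1667 p [0.4659 0.0868 0.2407] q [-3.8 17.7 92.2  0.  69.7 -5.8] shift [ 4.86 -0.22 -0.28] rot [-0.002  0.    -0.007] F [ 0.04 -0.26  0.39] 0.05986237104684224
```

carry_out:
  motion:
    - [[2,-0.2,-0.3,0,0,-0.007,6],[4.0,-0.2,-0.3,0,0,-0.007,6],[4.8,-0.2,-0.3,0,0,-0.007,6],[4.8,-0.2,-0.3,0,0,-0.007,6]]

```text
time_s: 2.5
position: [0.4643, 0.0901, 0.1922]
tool_rot: [[0.001, 0.999, 0.035], [-0.0, 0.035, -0.999], [-1.0, 0.001, 0.0]]
ft_force: [0.7, 0.3, -0.4]
grip_width: 0.06
```

```bash
python3 go.py .464 .0895 .192 -2.1
python3 - <<'E'
from h import *
save("scene","s2.png",(230,160,400,330),3.5)
E
```

```text
t 2.5 p [0.4643 0.0901 0.1922] q [-3.4 21.2 96.3  0.  62.4 -5.4] shift [ 0.02 -0.03  0.06] rot [-0.001  0.    -0.001] F [ 0.69  0.34 -0.42] 0.06004356310546141
```

View pics/s2.png

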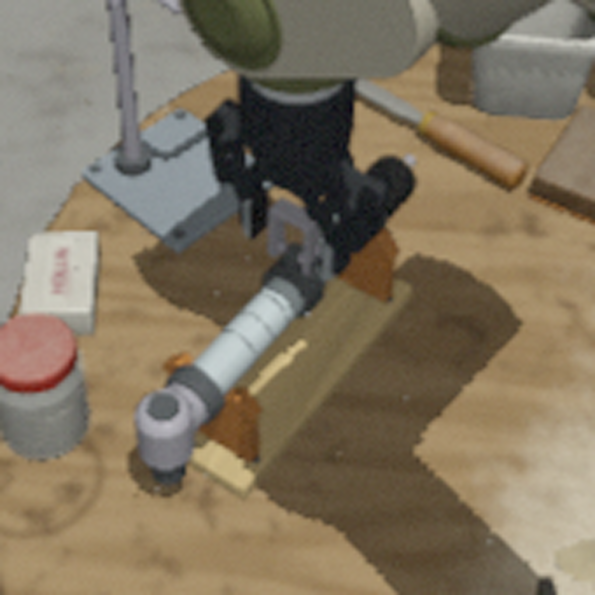

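The bail at (295, 230) stands between the open fingers, so I close.

carry_out:
  motion:
    - [[0,0,0,0,0,0,2],[0,0,0,0,0,0,2],[0,0,0,0,0,0,2],[0,0,0,0,0,0,2],[0,0,0,0,0,0,2]]
  grip_force: 50

```text
time_s: 2.97
position: [0.4646, 0.0905, 0.1931]
tool_rot: [[0.004, 0.999, 0.036], [-0.0, 0.036, -0.999], [-1.0, 0.004, 0.0]]
ft_force: [-0.3, -0.7, 5.3]
grip_width: 0.0333
```

carry_out:
  motion:
    - [[0,0,0,0,0,0,2],[0,0,0,0,0,0,2],[0,0,0,0,0,0,2],[0,0,0,0,0,0,2],[0,0,0,0,0,0,2]]

```text
time_s: 3.38
position: [0.4646, 0.0905, 0.1931]
tool_rot: [[0.004, 0.999, 0.036], [-0.0, 0.036, -0.999], [-1.0, 0.004, 0.001]]
ft_force: [-0.0, -0.9, 6.3]
grip_width: 0.0333
```

```bash
python3 go.py .464 .0895 .192 -2.1
```

```text
t 3.3833 p [0.4646 0.0905 0.1931] q [-3.3 21.2 96.3 -0.  62.3 -5.4] shift [ 0.11 -0.06  0.1 ] rot [-0.     0.001 -0.004] F [-0.03 -0.94  6.26] 0.03333705127471352
```

```bash
cat > f.py <<'E'
from h import *
L=[]
for i in range(5):
    d=env.get_image("top"); o=env.observe(); L.append(np.r_[o["ft_force"],o["wrist_torque"],o["position"]])
L=np.array(L); print("F/T/p mean",L.mean(0).round(4),"sd",L.std(0)[:3].round(2),"t",o["time_s"])
E
echo
```

```text
(no output)
```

carry_out:
  motion:
    - [[-0.1,0,0,0,0,0,2],[-0.25,0,0,0,0,0,2],[-0.4,0,0,0,0,0,2],[-0.4,0,0,0,0,0,2],[-0.4,0,0,0,0,0,2]]

```text
time_s: 3.8
position: [0.4638, 0.0907, 0.1953]
tool_rot: [[-0.0, 0.999, 0.036], [0.0, 0.036, -0.999], [-1.0, -0.0, -0.0]]
ft_force: [1.0, -0.3, -7.8]
grip_width: 0.0334
```

```bash
python3 f.py
```

```text
F/T/p mean [ 0.522   0.1134 -8.5698  0.0654 -0.2296 -0.1117  0.4638  0.0907  0.1954] sd [0.53 0.53 0.36] t 4.05
```

carry_out:
  motion:
    - [[-0.1,0,0,0,0,0,2],[-0.25,0,0,0,0,0,2],[-0.4,0,0,0,0,0,2],[-0.4,0,0,0,0,0,2],[-0.4,0,0,0,0,0,2]]

```text
time_s: 4.47
position: [0.4639, 0.0906, 0.1997]
tool_rot: [[0.001, 0.999, 0.036], [-0.0, 0.036, -0.999], [-1.0, 0.001, 0.0]]
ft_force: [-0.8, -0.9, -8.1]
grip_width: 0.0331
```

```bash
python3 f.py
python3 - <<'E'
from h import *
save("scene","s3.png",(230,160,400,330),3.5)
E
```

```text
F/T/p mean [ 0.3713 -0.3959 -8.5208 -0.0561 -0.0599 -0.0135  0.464   0.0906  0.1996] sd [0.37 0.33 0.65] t 4.7167
```

View pics/s3.png

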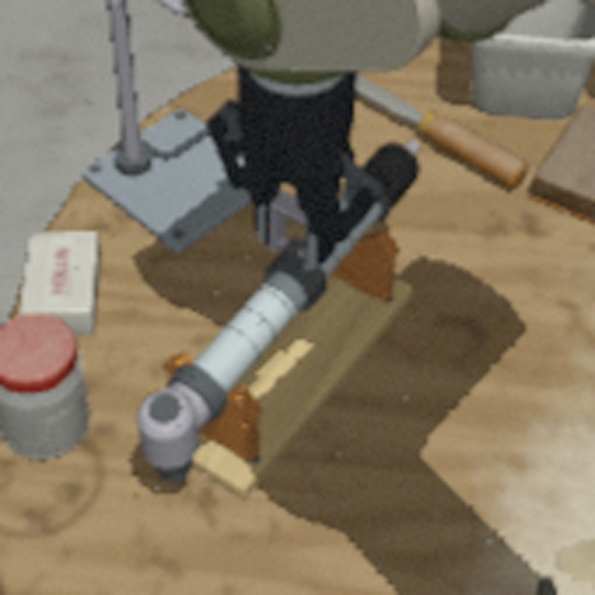

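Grip end (375,175) has risen and the head has stayed down: the balance point is toward the head. Lower, slide +20 mm toward the head.

carry_out:
  motion:
    - [[0.3,0,0,0,0,0,2],[0.6,0,0,0,0,0,2],[0.6,0,0,0,0,0,2],[0.6,0,0,0,0,0,2]]

```text
time_s: 5.1
position: [0.4643, 0.0906, 0.1936]
tool_rot: [[0.002, 0.999, 0.036], [-0.0, 0.036, -0.999], [-1.0, 0.002, 0.0]]
ft_force: [2.2, -0.6, -7.6]
grip_width: 0.0334
```

carry_out:
  motion:
    - [[0,0,-0.4,0,0,0,2],[0,0,-0.8,0,0,0,2],[0,0,-1.4,0,0,0,2],[0,0,-2.0,0,0,0,2],[0,0,-2,0,0,0,2]]

```text
time_s: 5.52
position: [0.4634, 0.1118, 0.1937]
tool_rot: [[0.002, 0.999, 0.037], [0.001, 0.037, -0.999], [-1.0, 0.002, -0.0]]
ft_force: [2.8, 0.6, -6.8]
grip_width: 0.0335
```

```bash
python3 f.py
```

```text
F/T/p mean [ 3.2667  2.8067 -5.6537  0.4873 -0.6459 -0.054   0.4633  0.1113  0.1938] sd [0.48 0.27 0.54] t 5.7667
```

carry_out:
  motion:
    - [[-0.2,0,0,0,0,0,2],[-0.4,0,0,0,0,0,2],[-0.6,0,0,0,0,0,2],[-0.6,0,0,0,0,0,2],[-0.6,0,0,0,0,0,2]]

```text
time_s: 6.18
position: [0.4629, 0.1104, 0.1995]
tool_rot: [[-0.0, 0.999, 0.036], [-0.0, 0.036, -0.999], [-1.0, -0.0, 0.0]]
ft_force: [-0.3, -2.9, -9.2]
grip_width: 0.0337
```

```bash
python3 f.py
python3 - <<'E'
from h import *
for n,c in(("scene",(230,160,400,330)),("wrist",(220,0,440,400))):
    d=save(n,n+"4.png",c,3.5 if n=="scene" else 1.5); np.savez(n+"4.npz",**{k:np.array(d[k]) for k in("fov_y","cx","cy","R","t")})
a=cv2.imread("pics/scene4.png");b=cv2.imread("pics/wrist4.png")
h=np.zeros((600,a.shape[1]*0+470+330,3),np.uint8); h[:595,:470]=a[:,:470]; h[:600,470:]=b[:,:330]; cv2.imwrite("pics/c4.png",h)
E
```

```text
F/T/p mean [-0.155  -2.774  -9.9426 -0.4285 -0.0554  0.0304  0.463   0.1105  0.1994] sd [0.69 0.49 0.37] t 6.4333
```

View pics/c4.png

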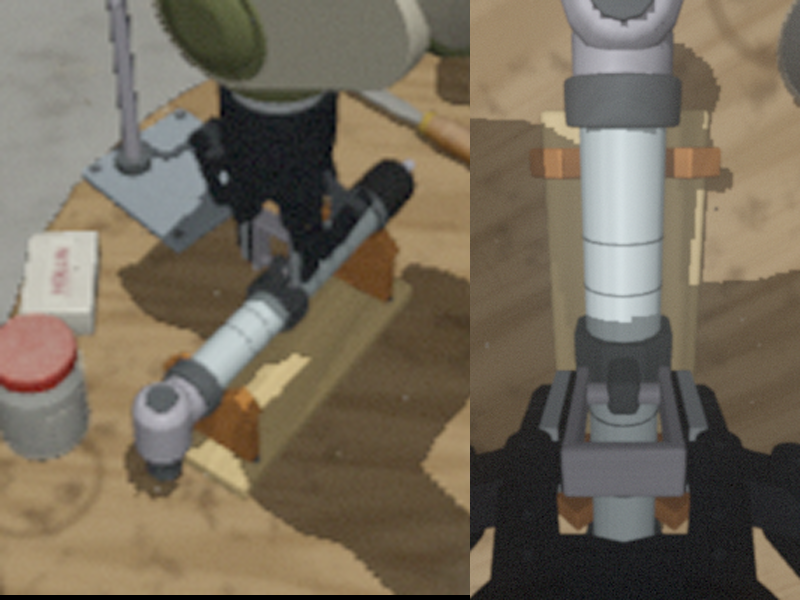

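Head and grip end both look only slightly changed (head dome ≈(163,405), nipple ≈(410,165)); F ≈ 9.9 N, nearly all the weight. I'll measure lift at both ends by template matching against the lying picture.

```bash
cat > tilt.py <<'E'
import sys
from h import *
# shifts of head and grip patches from s2 (level, lying) -> dy (along barrel), dz
ref=cv2.imread("pics/s2.png"); d=env.get_image("scene")
if len(sys.argv)>1: im=cv2.imread("pics/"+sys.argv[1])
else: im=cv2.resize(np.ascontiguousarray(d["image"][160:330,230:400,::-1]),None,fx=3.5,fy=3.5,interpolation=cv2.INTER_CUBIC)
O=np.array([.4642,.0985,.085]);ax=np.array([-.037,.999,0])
res={}
for n,(x0,y0,x1,y1),yl in(("head",(135,380,200,470),.14),("grip",(362,150,420,210),-.145)):
    best=(-1,)
    for r in np.arange(-8,8.1,1):
        M=cv2.getRotationMatrix2D(((x0+x1)/2,(y0+y1)/2),r,1); t=cv2.warpAffine(ref,M,(595,595))[y0:y1,x0:x1]
        m=cv2.matchTemplate(im[y0-60:y1+60,x0-60:x1+60],t,cv2.TM_CCOEFF_NORMED); _,v,_,l=cv2.minMaxLoc(m)
        if v>best[0]: best=(v,l[0]-60,l[1]-60,r)
    s=np.array(best[1:3])/3.5
    X=O+ax*yl; J=np.c_[(proj(d,X+ax*.01)-proj(d,X))/.01,(proj(d,X+[0,0,.01])-proj(d,X))/.01]
    res[n]=np.linalg.solve(J,s); print(n,"score %.2f rot %d"%(best[0],best[3]),"px",s.round(2),"dy,dz mm",(res[n]*1e3).round(1))
print("tilt rad (head up +)",(res["head"][1]-res["grip"][1])/.285)
E
for f in s3.png scene4.png; do python3 tilt.py $f; done
```

```text
head score 0.96 rot 2 px [0.57 0.  ] dy,dz mm [-1.9 -2.2]
grip score 0.97 rot 4 px [ 0.86 -3.71] dy,dz mm [-3.1 12. ]
tilt rad (head up +) -0.05001728286399609
head score 0.94 rot -3 px [-0.86 -2.  ] dy,dz mm [ 2.2 10.6]
grip score 0.94 rot 1 px [0.   0.57] dy,dz mm [-0.3 -2.5]
tilt rad (head up +) 0.045790103673624856
```

Now the head is up (+10 mm) and the grip end rests, so the balance lies between. From forces I estimate ≈ 4–5 mm back toward the grip. Lower and slide −4.

carry_out:
  motion:
    - [[0.3,0,0,0,0,0,2],[0.55,0,0,0,0,0,2],[0.7,0,0,0,0,0,2],[0.7,0,0,0,0,0,2],[0.7,0,0,0,0,0,2]]

```text
time_s: 7.05
position: [0.4637, 0.1109, 0.1932]
tool_rot: [[0.003, 0.999, 0.036], [0.001, 0.036, -0.999], [-1.0, 0.003, -0.001]]
ft_force: [1.5, 2.2, -1.8]
grip_width: 0.0337
```

```bash
python3 f.py; python3 tilt.py
```

```text
F/T/p mean [ 1.9062e+00  3.2831e+00  1.2871e+00  5.4830e-01 -3.8250e-01  6.0000e-04
  4.6370e-01  1.1080e-01  1.9320e-01] sd [0.39 0.62 0.5 ] t 7.3
head score 0.98 rot 1 px [-0.57  0.57] dy,dz mm [2.1 0.2]
grip score 0.94 rot 2 px [-0.29  0.29] dy,dz mm [1.5 0.1]
tilt rad (head up +) 0.0002595613658333764
```

carry_out:
  motion:
    - [[0,0,0.2,0,0,0,2],[0,0,0.4,0,0,0,2],[0,0,0.5,0,0,0,2],[0,0,0.5,0,0,0,2]]

```text
time_s: 7.68
position: [0.4639, 0.1053, 0.1931]
tool_rot: [[0.003, 0.999, 0.036], [-0.0, 0.036, -0.999], [-1.0, 0.003, 0.0]]
ft_force: [3.7, 1.6, 5.5]
grip_width: 0.0332
```

```bash
python3 f.py; python3 tilt.py
```

```text
F/T/p mean [ 2.9115  1.9321  5.4537  0.3432 -0.5915  0.0229  0.4639  0.1053  0.1931] sd [0.38 0.65 0.54] t 7.9333
head score 0.98 rot 1 px [-0.57  0.57] dy,dz mm [2.1 0.2]
grip score 0.97 rot 2 px [-0.29  0.29] dy,dz mm [1.5 0.1]
tilt rad (head up +) 0.0002595613658333764
```

carry_out:
  motion:
    - [[-0.2,0,0,0,0,0,2],[-0.4,0,0,0,0,0,2],[-0.6,0,0,0,0,0,2],[-0.8,0,0,0,0,0,2],[-0.8,0,0,0,0,0,2]]

```text
time_s: 8.4
position: [0.4627, 0.1054, 0.2002]
tool_rot: [[-0.002, 0.999, 0.036], [-0.001, 0.036, -0.999], [-1.0, -0.002, 0.001]]
ft_force: [-0.4, -1.6, -8.9]
grip_width: 0.0332
```

```bash
python3 f.py; python3 tilt.py
```

```text
F/T/p mean [-0.5965 -1.6572 -9.9217 -0.2533  0.1273 -0.0416  0.463   0.1055  0.2002] sd [0.48 0.54 0.26] t 8.65
head score 0.94 rot -2 px [-0.86 -2.  ] dy,dz mm [ 2.2 10.6]
grip score 0.95 rot 1 px [0.29 0.29] dy,dz mm [-1.8 -2.6]
tilt rad (head up +) 0.04617740394480616
```

carry_out:
  motion:
    - [[0.3,0,0,0,0,0,2],[0.6,0,0,0,0,0,2],[0.8,0,0,0,0,0,2],[0.8,0,0,0,0,0,2],[0.8,0,0,0,0,0,2]]

```text
time_s: 9.12
position: [0.464, 0.1058, 0.1932]
tool_rot: [[0.003, 0.999, 0.036], [0.0, 0.036, -0.999], [-1.0, 0.003, -0.0]]
ft_force: [1.6, 1.3, -1.8]
grip_width: 0.0331
```

carry_out:
  motion:
    - [[0,0,0.2,0,0,0,2],[0,0,0.4,0,0,0,2],[0,0,0.5,0,0,0,2],[0,0,0.5,0,0,0,2]]

```text
time_s: 9.45
position: [0.4641, 0.1005, 0.1931]
tool_rot: [[0.003, 0.999, 0.036], [0.0, 0.036, -0.999], [-1.0, 0.003, -0.0]]
ft_force: [1.7, 2.2, 2.0]
grip_width: 0.0335
```

```bash
python3 f.py; python3 tilt.py
```

```text
F/T/p mean [ 2.6727  1.6871  3.4676  0.2837 -0.5682  0.0073  0.4641  0.1005  0.1931] sd [0.63 0.29 0.48] t 9.7
head score 0.98 rot 1 px [-0.57  0.57] dy,dz mm [2.1 0.2]
grip score 0.97 rot 2 px [-0.29  0.29] dy,dz mm [1.5 0.1]
tilt rad (head up +) 0.0002595613658333764
```

carry_out:
  motion:
    - [[-0.2,0,0,0,0,0,2],[-0.4,0,0,0,0,0,2],[-0.6,0,0,0,0,0,2],[-0.8,0,0,0,0,0,2],[-0.8,0,0,0,0,0,2]]

```text
time_s: 10.17
position: [0.463, 0.1006, 0.2003]
tool_rot: [[-0.001, 0.999, 0.036], [-0.0, 0.036, -0.999], [-1.0, -0.001, 0.0]]
ft_force: [0.8, -0.2, -9.6]
grip_width: 0.0335
```

```bash
python3 f.py; python3 tilt.py
```

```text
F/T/p mean [ 2.9100e-01  7.4400e-02 -9.1075e+00  1.6800e-02  8.0000e-03 -1.7000e-02
  4.6330e-01  1.0060e-01  2.0030e-01] sd [0.25 0.32 0.46] t 10.4167
head score 0.98 rot 1 px [0. 0.] dy,dz mm [ 0. -0.]
grip score 0.97 rot 4 px [ 0.29 -2.57] dy,dz mm [-0.4  9.8]
tilt rad (head up +) -0.03425299955957266
```

Balance is bracketed between the last two positions (5 mm apart); go to the middle.

carry_out:
  motion:
    - [[0.3,0,0,0,0,0,2],[0.6,0,0,0,0,0,2],[0.8,0,0,0,0,0,2],[0.8,0,0,0,0,0,2],[0.8,0,0,0,0,0,2]]

```text
time_s: 10.88
position: [0.4642, 0.1006, 0.1932]
tool_rot: [[0.003, 0.999, 0.036], [-0.0, 0.036, -0.999], [-1.0, 0.003, 0.0]]
ft_force: [1.4, -0.6, -0.8]
grip_width: 0.0336
```

carry_out:
  motion:
    - [[0,0,-0.15,0,0,0,2],[0,0,-0.3,0,0,0,2],[0,0,-0.3,0,0,0,2],[0,0,-0.3,0,0,0,2]]

```text
time_s: 11.22
position: [0.464, 0.1036, 0.1931]
tool_rot: [[0.003, 0.999, 0.036], [-0.0, 0.036, -0.999], [-1.0, 0.003, 0.0]]
ft_force: [2.6, -1.6, 3.0]
grip_width: 0.0333
```

```bash
python3 f.py; python3 tilt.py
```

```text
F/T/p mean [ 2.5636 -2.3846  4.2197 -0.3569 -0.545   0.0151  0.464   0.1036  0.1931] sd [0.39 0.35 0.61] t 11.4667
head score 0.98 rot 1 px [-0.57  0.57] dy,dz mm [2.1 0.2]
grip score 0.97 rot 2 px [-0.29  0.29] dy,dz mm [1.5 0.1]
tilt rad (head up +) 0.0002595613658333764
```

carry_out:
  motion:
    - [[-0.2,0,0,0,0,0,2],[-0.4,0,0,0,0,0,2],[-0.6,0,0,0,0,0,2],[-0.8,0,0,0,0,0,2],[-0.8,0,0,0,0,0,2]]

```text
time_s: 11.93
position: [0.4628, 0.1036, 0.2002]
tool_rot: [[-0.001, 0.999, 0.036], [-0.0, 0.036, -0.999], [-1.0, -0.001, -0.0]]
ft_force: [0.6, 0.8, -9.2]
grip_width: 0.0333
```

```bash
python3 f.py; python3 tilt.py
```

```text
F/T/p mean [-4.9700e-02 -9.0000e-02 -9.0419e+00 -7.4000e-03  1.0200e-02  1.0300e-02
  4.6320e-01  1.0370e-01  2.0030e-01] sd [0.53 0.48 0.49] t 12.1833
head score 0.96 rot -2 px [-0.86 -1.71] dy,dz mm [2.3 9.6]
grip score 0.96 rot 1 px [0. 0.] dy,dz mm [ 0. -0.]
tilt rad (head up +) 0.033514055089894926
```

carry_out:
  motion:
    - [[-0.2,0,0,0,0,0,2],[-0.4,0,0,0,0,0,2],[-0.5,0,0,0,0,0,2],[-0.5,0,0,0,0,0,2],[-0.5,0,0,0,0,0,2]]

```text
time_s: 12.65
position: [0.4636, 0.1037, 0.2058]
tool_rot: [[0.002, 0.999, 0.036], [0.0, 0.036, -0.999], [-1.0, 0.002, -0.0]]
ft_force: [0.5, 0.5, -9.1]
grip_width: 0.0333
```

```bash
python3 f.py; python3 tilt.py
```

```text
F/T/p mean [ 0.317   0.5033 -9.2894  0.0389 -0.0412  0.0187  0.4635  0.1037  0.2057] sd [0.47 0.13 0.3 ] t 12.9
head score 0.91 rot -1 px [-1.14 -3.71] dy,dz mm [ 2.6 17.9]
grip score 0.96 rot 1 px [-0.29 -0.86] dy,dz mm [2.1 5. ]
tilt rad (head up +) 0.04505782473017546
```

Tool hangs free, head up by ≈0.045 rad (≈1.5 mm off). One fine correction of −1.5 mm.

carry_out:
  motion:
    - [[0.3,0,0,0,0,0,2],[0.6,0,0,0,0,0,2],[0.9,0,0,0,0,0,2],[1.2,0,0,0,0,0,2],[1.3,0,0,0,0,0,2]]

```text
time_s: 13.37
position: [0.4642, 0.1036, 0.193]
tool_rot: [[0.003, 0.999, 0.036], [0.0, 0.036, -0.999], [-1.0, 0.003, 0.0]]
ft_force: [-1.6, -0.2, 7.1]
grip_width: 0.0333
```

carry_out:
  motion:
    - [[0,0,0,0,0,0,2],[0,0,0,0,0,0,2],[0,0,0.15,0,0,0,2],[0,0,0.15,0,0,0,2],[0,0,0.15,0,0,0,2]]

```text
time_s: 13.78
position: [0.4641, 0.1022, 0.1931]
tool_rot: [[0.003, 0.999, 0.036], [0.0, 0.036, -0.999], [-1.0, 0.003, -0.0]]
ft_force: [2.4, 2.0, 2.9]
grip_width: 0.0334
```

```bash
python3 f.py; python3 tilt.py
```

```text
F/T/p mean [ 3.1212  2.8233  3.6477  0.5098 -0.5997  0.0305  0.464   0.1022  0.1931] sd [0.65 0.46 0.47] t 14.0333
head score 0.98 rot 1 px [-0.57  0.57] dy,dz mm [2.1 0.2]
grip score 0.97 rot 1 px [-0.29  0.29] dy,dz mm [1.5 0.1]
tilt rad (head up +) 0.0002595613658333764
```

carry_out:
  motion:
    - [[-0.3,0,0,0,0,0,2],[-0.6,0,0,0,0,0,2],[-0.9,0,0,0,0,0,2],[-1.2,0,0,0,0,0,2],[-1.5,0,0,0,0,0,2]]

```text
time_s: 14.5
position: [0.463, 0.102, 0.2073]
tool_rot: [[-0.001, 0.999, 0.036], [-0.0, 0.036, -0.999], [-1.0, -0.001, 0.0]]
ft_force: [-0.0, 0.8, -8.6]
grip_width: 0.0336
```

```bash
python3 f.py; python3 tilt.py
```

```text
F/T/p mean [-4.7800e-02 -3.3800e-02 -8.7473e+00  1.7300e-02  6.0000e-03  1.9300e-02
  4.6340e-01  1.0210e-01  2.0770e-01] sd [0.24 0.42 0.97] t 14.75
head score 0.92 rot -1 px [-0.86 -4.  ] dy,dz mm [ 1.6 17.8]
grip score 0.96 rot 2 px [ 0.   -1.71] dy,dz mm [0.8 7.4]
tilt rad (head up +) 0.036461619225160925
```

carry_out:
  motion:
    - [[-1,0,0,0,0,0,2],[-2.5,0,0,0,0,0,2],[-4,0,0,0,0,0,2],[-5.5,0,0,0,0,0,2],[-7,0,0,0,0,0,2]]

```text
time_s: 15.22
position: [0.4632, 0.1021, 0.2781]
tool_rot: [[0.0, 0.999, 0.036], [0.0, 0.036, -0.999], [-1.0, 0.0, -0.0]]
ft_force: [-0.1, 0.4, -9.8]
grip_width: 0.0332
```

```bash
python3 go.py .594 -.122 .279 7
```

```text
t 15.2167 p [0.4632 0.1021 0.2781] q [-1.9 15.5 88.4  0.  76.  -4. ] shift [-0.09 12.26 22.87] rot [ 0.158 -0.    -0.   ] F [-0.05  0.37 -9.8 ] 0.03315577987594498
```

carry_out:
  motion:
    - [[0,0.2,0.4,0,0,0,2],[0,0.7,1.3,0,0,0,2],[0,1.3,2.4,0,0,0,2],[0,1.9,3.6,0,0,0,2],[0,2.5,4.8,0,0,0,2]]

```text
time_s: 15.63
position: [0.4909, 0.0534, 0.2767]
tool_rot: [[-0.001, 0.999, 0.035], [0.0, 0.035, -0.999], [-1.0, -0.001, -0.0]]
ft_force: [0.2, 0.1, -9.2]
grip_width: 0.0332
```

carry_out:
  motion:
    - [[0,0.6,1.2,0,0,0,2],[0,1.3,2.4,0,0,0,2],[0,1.9,3.6,0,0,0,2],[0,2.6,4.8,0,0,0,2],[0,3.2,6.0,0,0,0,2]]

```text
time_s: 16.05
position: [0.5251, -0.0051, 0.2776]
tool_rot: [[0.001, 0.999, 0.036], [0.0, 0.036, -0.999], [-1.0, 0.001, -0.0]]
ft_force: [-0.5, 0.3, -8.7]
grip_width: 0.0335
```

carry_out:
  motion:
    - [[0,0.6,1.2,0,0,0,2],[0,1.3,2.4,0,0,0,2],[0,1.9,3.6,0,0,0,2],[0,2.6,4.8,0,0,0,2],[0,3.2,6.0,0,0,0,2]]

```text
time_s: 16.47
position: [0.5592, -0.0637, 0.2777]
tool_rot: [[0.001, 0.999, 0.036], [0.0, 0.036, -0.999], [-1.0, 0.001, -0.0]]
ft_force: [-0.0, 0.0, -9.7]
grip_width: 0.0332
```

```bash
python3 go.py .594 -.122 .279 7
```

```text
t 16.4667 p [ 0.5592 -0.0637  0.2777] q [-18.6  24.2  74.9   0.   80.8 -20.6] shift [-0.13  3.26  5.95] rot [ 0.158 -0.    -0.001] F [-0.04  0.05 -9.74] 0.033199854073476386
```

carry_out:
  motion:
    - [[0,0,1.2,0,0,0,2],[0,0.1,2.4,0,0,0,2],[0,0.4,3.6,0,0,0,2],[0,1.0,4.7,0,0,0,2],[0,1.7,5.5,0.04,0,0,2]]

```text
time_s: 16.88
position: [0.5777, -0.1185, 0.2779]
tool_rot: [[0.001, 1.0, -0.005], [-0.0, -0.005, -1.0], [-1.0, 0.001, 0.0]]
ft_force: [1.2, -0.1, -9.3]
grip_width: 0.0333
```

```bash
python3 go.py .594 -.122 .279 7
```

```text
t 16.8833 p [ 0.5777 -0.1185  0.2779] q [-23.1  26.9  70.4   0.   82.7 -22.8] shift [-0.11  1.63  0.35] rot [ 0.118  0.    -0.001] F [ 1.19 -0.1  -9.33] 0.03331466119340457
```

carry_out:
  motion:
    - [[0,0.5,0.3,0.03,0,0,2],[0,1.0,0.4,0.06,0,0,2],[0,1.4,0.4,0.09,0,0,2],[0,1.6,0.4,0.118,0,0,2],[0,1.6,0.4,0.118,0,0,2]]

```text
time_s: 17.3
position: [0.594, -0.1216, 0.2775]
tool_rot: [[0.001, 0.992, -0.123], [0.0, -0.123, -0.992], [-1.0, 0.001, -0.0]]
ft_force: [-1.0, 0.4, -9.3]
grip_width: 0.0333
```

```bash
python3 go.py .594 -.122 .279 7
python3 - <<'E'
from h import *
W=save("wrist","w5.png",(190,40,510,400),1.65); T=save("top","t5.png",(285,95,365,215),5)
for n,d in(("w5",W),("t5",T)): np.savez(n+".npz",**{k:np.array(d[k]) for k in("fov_y","cx","cy","R","t")})
a=cv2.imread("pics/w5.png")[:594];b=cv2.imread("pics/t5.png")[:594,:272]*1
b=cv2.resize(cv2.imread("pics/t5.png"),None,fx=.68,fy=.68)
c=np.zeros((600,800,3),np.uint8); c[:a.shape[0],:a.shape[1]]=a; c[:b.shape[0],528:528+b.shape[1]]=b[:,:272]; cv2.imwrite("pics/c5.png",c); print(a.shape,b.shape)
E
```

```text
t 17.3 p [ 0.594  -0.1216  0.2775] q [-22.7  28.5  67.5   0.   83.9 -15.7] shift [-0.15  0.    0.04] rot [-0.001 -0.    -0.001] F [-1.01  0.42 -9.34] 0.03330313600007539
(594, 528, 3) (408, 272, 3)
```

View pics/c5.png

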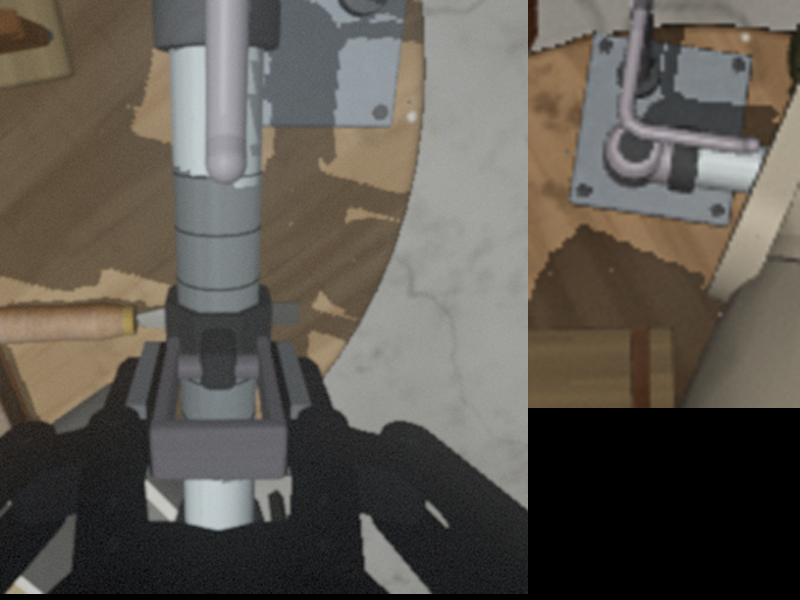

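Wrist view: the prong (tip at (226,168), running up to (228,0)) is parallel to the barrel (x≈218) and slightly right of the bail's centre (219,440); the bail is clear of the tip.

Run:
```python
from h import *
d=dict(np.load("w5.npz"));o=env.observe();R=np.array(o["tool_rot"]);p=np.array(o["position"])
for n,u,v,z in(("tip",226,168,.231),("prong far",228,10,.225),("bridge top c",219,440,p[2]-.0295),("bridge L",152,440,p[2]-.0295),("bridge R",286,440,p[2]-.0295)):
    X=atz(d,190+u/1.65,40+v/1.65,z); print(n,X.round(4),"rel tool cm",(R.T@(X-p)*100).round(2))
```

```text
tip [ 0.6044 -0.0541  0.231 ] rel tool cm [ 4.66  0.26 -6.8 ]
prong far [ 0.609  -0.0198  0.225 ] rel tool cm [  5.27   0.31 -10.26]
bridge top c [ 0.5948 -0.1177  0.2481] rel tool cm [ 2.95  0.08 -0.37]
bridge L [ 0.5783 -0.1156  0.2481] rel tool cm [ 2.95 -1.58 -0.38]
bridge R [ 0.6113 -0.1197  0.2481] rel tool cm [ 2.95  1.74 -0.37]
```

carry_out:
  motion:
    - [[0,0.1,-0.3,0,0,0,2],[0,0.2,-1.1,0,0,0,2],[0,0.2,-2.2,0,0,0,2],[0,0.2,-3.4,0,0,0,2],[0,0.2,-4.6,0,0,0,2]]

```text
time_s: 17.82
position: [0.6011, -0.0739, 0.2778]
tool_rot: [[0.001, 0.993, -0.121], [0.0, -0.121, -0.993], [-1.0, 0.001, -0.0]]
ft_force: [0.5, 0.2, -9.6]
grip_width: 0.0333
```

carry_out:
  motion:
    - [[0,0,-1.1,0,0,0,2],[0,0,-2.2,0,0,0,2],[0,0,-3.3,0,0,0,2],[0,0,-4.3,0,0,0,2],[0,0,-5.0,0,0,0,2]]

```text
time_s: 18.23
position: [0.6072, -0.0245, 0.2778]
tool_rot: [[0.001, 0.993, -0.121], [0.0, -0.121, -0.993], [-1.0, 0.001, -0.0]]
ft_force: [0.7, -0.1, -9.2]
grip_width: 0.0335
```

carry_out:
  motion:
    - [[0,0,-0.4,0,0,0,2],[0,0,-0.7,0,0,0,2],[0,0,-0.7,0,0,0,2],[0,0,-0.7,0,0,0,2]]

```text
time_s: 18.57
position: [0.608, -0.0193, 0.2777]
tool_rot: [[0.001, 0.993, -0.122], [-0.0, -0.122, -0.993], [-1.0, 0.001, 0.0]]
ft_force: [-0.6, -0.0, -8.3]
grip_width: 0.0336
```

```bash
python3 f.py
python3 - <<'E'
from h import *
a=save("wrist","w6.png",(190,40,510,400),1.5); b=save("scene","s6.png",(210,120,340,300),3)
A=cv2.imread("pics/w6.png");B=cv2.imread("pics/s6.png");c=np.zeros((600,800,3),np.uint8);c[:A.shape[0],:A.shape[1]]=A
w=min(320,B.shape[1]);c[:B.shape[0],480:480+w]=B[:,:w];cv2.imwrite("pics/c6.png",c)
E
```

```text
F/T/p mean [-6.4100e-02 -2.1740e-01 -9.3098e+00 -3.7000e-03 -2.5600e-02  2.1000e-03
  6.0790e-01 -1.9400e-02  2.7770e-01] sd [0.78 0.58 0.33] t 18.8167
```

View pics/c6.png

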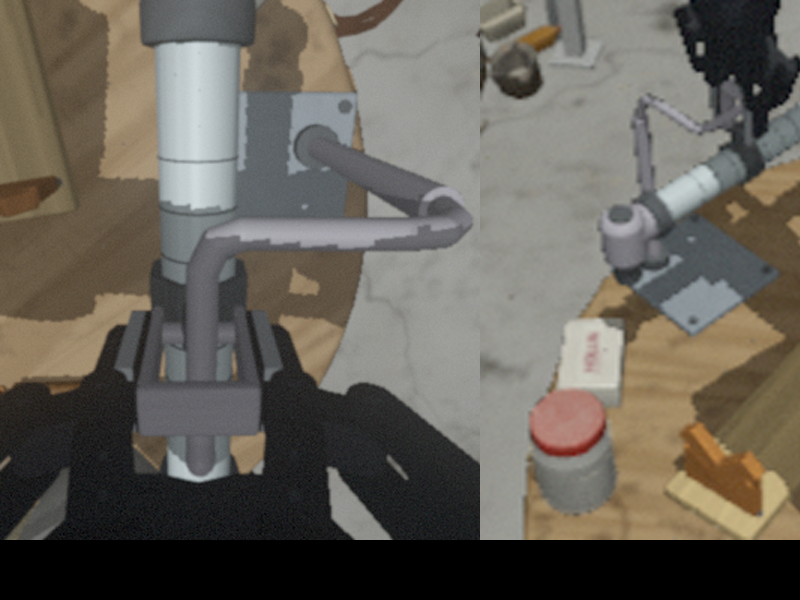

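The prong (x≈202) runs between the bail's legs under the bridge (centre 199,408) with its tip showing beyond at (202,465). Lower.

carry_out:
  motion:
    - [[0.3,0,0,0,0,0,2],[0.6,0,0,0,0,0,2],[0.9,0,0,0,0,0,2],[1.1,0,0,0,0,0,2],[1.1,0,0,0,0,0,2]]

```text
time_s: 19.33
position: [0.6078, -0.0189, 0.266]
tool_rot: [[-0.0, 0.993, -0.122], [0.0, -0.122, -0.993], [-1.0, -0.0, -0.0]]
ft_force: [-0.5, 0.7, -9.2]
grip_width: 0.0332
```

carry_out:
  motion:
    - [[0.1,0,0,0,0,0,2],[0.2,0,0,0,0,0,2],[0.2,0,0,0,0,0,2]]

```text
time_s: 19.58
position: [0.6079, -0.019, 0.2646]
tool_rot: [[0.001, 0.993, -0.122], [0.0, -0.122, -0.993], [-1.0, 0.001, -0.0]]
ft_force: [-0.5, 0.1, -8.5]
grip_width: 0.0335
```

carry_out:
  motion:
    - [[0.1,0,0,0,0,0,2],[0.15,0,0,0,0,0,2],[0.15,0,0,0,0,0,2]]

```text
time_s: 19.83
position: [0.608, -0.019, 0.2642]
tool_rot: [[0.002, 0.993, -0.122], [-0.0, -0.122, -0.993], [-1.0, 0.002, 0.0]]
ft_force: [-2.6, 0.3, -1.9]
grip_width: 0.0333
```

```bash
python3 f.py
```

```text
F/T/p mean [-2.7522  0.4723  1.0707  0.0906  0.3822  0.0046  0.608  -0.019   0.2641] sd [0.47 0.4  0.96] t 20.0833
```

carry_out:
  motion:
    - [[0,0,0,0,0,0,3.5],[0,0,0,0,0,0,4.2],[0,0,0,0,0,0,5],[0,0,0,0,0,0,6],[0,0,0,0,0,0,6]]

```text
time_s: 20.5
position: [0.6081, -0.019, 0.2633]
tool_rot: [[0.001, 0.993, -0.122], [-0.0, -0.122, -0.993], [-1.0, 0.001, -0.0]]
ft_force: [-0.4, -0.1, -0.1]
grip_width: 0.0598
```

carry_out:
  motion:
    - [[-0.5,0,0,0,0,0,6],[-1.5,0,0,0,0,0,6],[-3,0,0,0,0,0,6],[-5.5,0,0,0,0,0,6],[-8,0,0,0,0,0,6]]

```text
time_s: 20.92
position: [0.6077, -0.0189, 0.3449]
tool_rot: [[0.001, 0.993, -0.122], [0.0, -0.122, -0.993], [-1.0, 0.001, -0.0]]
ft_force: [-0.0, 0.4, -0.2]
grip_width: 0.0601
```

carry_out:
  motion:
    - [[-2,0,0,0,0,0,6],[-4,0,0,0,0,0,6],[-4,-2,0,0,0,0,6],[-4,-6,0,0,0,0,6],[-4,-10,0,0,0,0,6]]

```text
time_s: 21.33
position: [0.5076, -0.0068, 0.3835]
tool_rot: [[0.002, 0.993, -0.122], [-0.0, -0.122, -0.993], [-1.0, 0.002, -0.0]]
ft_force: [0.4, -0.1, 0.9]
grip_width: 0.0597
```

```bash
python3 f.py
python3 - <<'E'
from h import *
a=save("top","t7.png",(200,90,400,230),2); b=save("scene","s7.png",(210,120,410,270),4)
E
```

```text
F/T/p mean [ 0.0426 -0.0468  0.6884  0.012  -0.021   0.0135  0.5055 -0.006   0.3843] sd [0.74 0.57 0.92] t 21.5833
```

View pics/s7.png

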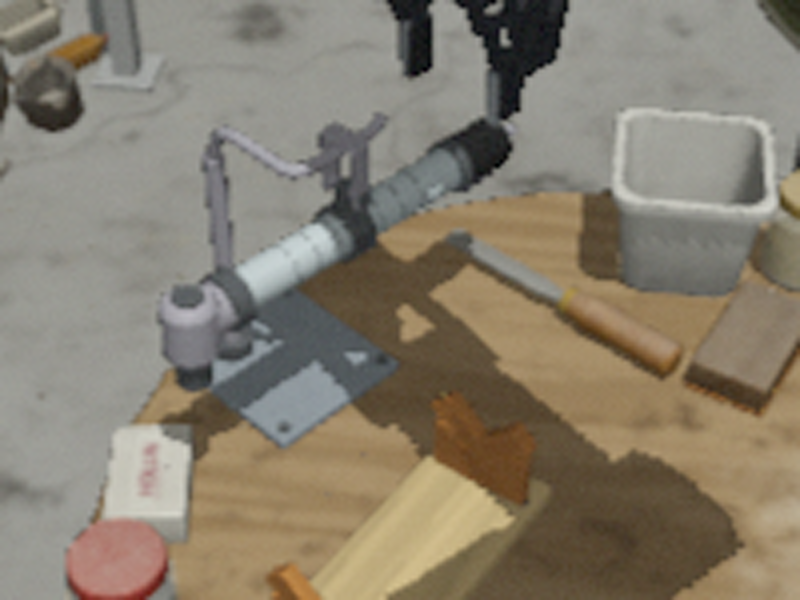

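The tool hangs on the hook (bail at (345,160)), gripper clear, bystanders in place. A tilt number from axis points in this picture:

Run:
```python
from h import *
d=env.get_image("scene"); a=np.radians(7.0); ax=np.array([np.sin(a),np.cos(a),0]);n=np.array([np.cos(a),-np.sin(a),0]);P=np.array([.608,-.019,.156])
# predicted level-tool pixels (in s7 view) vs seen
pr=lambda X:((proj(d,X)-[210,120])*4).round(0)
for th in(-.1,-.05,0,.05,.1):
    u=ax*np.cos(th)+np.array([0,0,np.sin(th)])
    pin=P+[0,0,.036]; up=np.cross(n,u)*1.0; up=up if up[2]>0 else -up
    O=pin-.036*up
    print(th,"head top",pr(O+u*.14+up*.022),"socket",pr(O+u*.14-up*.052),"rear grip end",pr(O-u*.154),"nipple",pr(O-u*.174),"bail pin",pr(pin))
im=d["image"][120:270,210:410,::-1]; ref=cv2.resize(cv2.imread("pics/s7.png"),(200,150),interpolation=cv2.INTER_AREA)
print("change since picture",np.abs(im[:90,:140].astype(int)-ref[:90,:140]).mean())
c=cv2.resize(np.ascontiguousarray(im[20:105,35:135]),None,fx=8,fy=7,interpolation=cv2.INTER_CUBIC)[:595]
cv2.imwrite("pics/s8.png",c)
```

```text
-0.1 head top [193. 319.] socket [211. 393.] rear grip end [500. 118.] nipple [518. 105.] bail pin [347. 190.]
-0.05 head top [190. 312.] socket [204. 390.] rear grip end [498. 128.] nipple [516. 115.] bail pin [347. 190.]
0 head top [188. 305.] socket [198. 386.] rear grip end [497. 137.] nipple [514. 126.] bail pin [347. 190.]
0.05 head top [186. 297.] socket [192. 382.] rear grip end [494. 146.] nipple [512. 136.] bail pin [347. 190.]
0.1 head top [185. 289.] socket [187. 377.] rear grip end [492. 156.] nipple [509. 147.] bail pin [347. 190.]
change since picture 1.8874074074074074
```

View pics/s8.png

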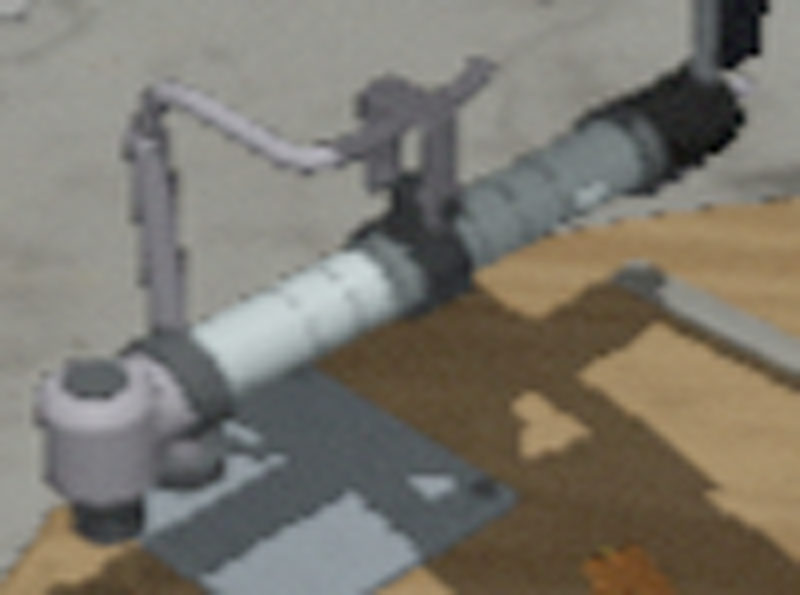

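Socket end maps to ≈(195,384), nipple to ≈(511,129) in the s7 frame: tilt ≈ +0.02 to 0.04 rad, inside 0.1. Let any swing die, check stillness, then hand in.

carry_out:
  motion:
    - [[0,-4,0,0,0,0,6],[0,-8,0,0,0,0,6],[0,-8,0,0,0,0,6],[0,-8,0,0,0,0,6],[0,-8,0,0,0,0,6]]

```text
time_s: 22.15
position: [0.4301, 0.0026, 0.3834]
tool_rot: [[0.002, 0.993, -0.122], [-0.0, -0.122, -0.993], [-1.0, 0.002, 0.0]]
ft_force: [0.4, -0.4, -0.7]
grip_width: 0.0598
```

Run:
```python
from h import *
F=[env.get_image("scene")["image"][120:215,235:345].astype(int) for _ in range(24)]
print("frame diffs to last",[round(np.abs(f-F[-1]).mean(),2) for f in F],env.observe()["time_s"])
g=lambda f:cv2.cvtColor(f.astype(np.uint8),cv2.COLOR_RGB2GRAY)
for n,(x0,y0,x1,y1) in(("head",(10,65,32,92)),("grip",(80,25,105,45))):
    t=g(F[-1])[y0:y1,x0:x1]
    print(n,[cv2.minMaxLoc(cv2.matchTemplate(g(f)[y0-4:y1+4-0,x0-4:x1+4],t,5))[3] for f in F[::4]])
```

```text
frame diffs to last [np.float64(2.0), np.float64(2.12), np.float64(2.11), np.float64(2.08), np.float64(2.04), np.float64(2.02), np.float64(1.93), np.float64(1.88), np.float64(1.85), np.float64(1.85), np.float64(1.77), np.float64(1.74), np.float64(1.72), np.float64(1.72), np.float64(1.72), np.float64(1.71), np.float64(1.73), np.float64(1.72), np.float64(1.71), np.float64(1.73), np.float64(1.74), np.float64(1.71), np.float64(1.72), np.float64(0.0)] 23.35
head [(4, 4), (4, 4), (4, 4), (4, 4), (4, 4), (4, 4)]
grip [(4, 4), (4, 4), (4, 4), (4, 4), (4, 4), (4, 4)]
```

Now still (noise floor in the last 0.6 s).

```bash
python3 -c "
from rig import env
print(env.close_job())"
```

```text
the job is handed in; nothing more can be done
None
```

The nutrunner hangs by its bail on the hanger's hook, nearly level and still. The arm is withdrawn and the job was handed in at about 23 s.

I gripped the bail and tried five positions along the barrel with small lifts. These bracketed the balance point to a few millimetres, and the tool then came out of the cradle free. I threaded the bail over the prong, lowered it until the wrist carried no weight, and let go.

- **Out of the cradle:** the camera put the free tool at 0.036 rad head-up before the hook, with about 9 N carried at the wrist.
- **On the hook:** the last picture gives roughly 0.02–0.04 rad head-up, read by eye to about ±0.02, against the 0.1 limit.
- **Stillness:** the last 0.6 s of frames before hand-in showed no motion above image noise.
- **Surroundings:** the wrist force was near zero after release. The jar, carton, chisel and sanding block looked to be where they started; I did not measure them.

One check disagreed: the final 1.5 mm correction should have changed the tilt by about 0.04 rad, but the camera showed only about 0.01. The ring may have slid less than the fingers moved. The tilt was still well inside the limit, so I left it.

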